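Seat a conical reducer in a V locator and close the swing arm

ROBOT

A 6-joint arm with a two-finger parallel gripper is mounted at the origin on a cart in front of the work surface, level with it; the furniture and walls round the work are solid. World frame = base frame: x ahead of the robot, y to its left, z up, the work surface at z = 0. Lengths are in m, angles in degrees, forces in N, time in s.
With the tool pointing down it reaches from about 0.25 to 0.725 m from the base axis. Payload 9.7 kg.
Tool frame: the origin (TCP) lies between the finger pads; the fingertips stand 19 mm ahead of it and the grasp point (between the pads) is the TCP; x points along the fingers, y is the direction in which the jaws open and shut, and the axes are right-handed (so a half turn about x gives the same grasp; the last joint's range is limited). The gripper opens to 85 mm and grips with 20 to 120 N. Pads are 22 mm wide; open, the fingers measure 114 mm over their backs; the gripper's body (76 mm by 85 mm) begins 54 mm behind the grasp point. The pads swing forward as they close: fully open they stand 13 mm farther back than shut.
Start: joints at [68.239, 4.979, 10.078, 95.1, 0, 90], TCP at [0.204, 0.511, 0.25] pointing down, gripper open.
Joint ranges: [-179.16, 179.16], [-48.56, 103.87], [-65.8, 70.77], [-126.05, 130.52], [-82.76, 87.17], [-180, 180]. Speed limits (degrees/s): [127.2, 127.2, 147.25, 180, 180, 180].

INTERFACE

Orientations are given as [roll, pitch, yaw] about the fixed x, y, z axes, in that order (R = Rz(yaw) Ry(pitch) Rx(roll)).
In Python, from workcell import bot gives the robot as it stands. The module is installed in compiled form; this text tells all that it offers.
- The arm moves only by the shell command python3 -m handwheel 'ROWS' [FORCE]. ROWS is JSON, a list of rows, each a list of 7 numbers: the turn, a rotation vector about the tool's x, y, z in degrees, then the shift along the tool's x, y, z in m, then the closure, from -1 (fully open) to 1 (shut), so that 0 is half open. In form: [[ax, ay, az, dx, dy, dz, fingers], ...]. A call has 1 to 20 rows; each row is the pose to reach, as a shift and turn from the pose commanded when the call began, along the tool's axes at that moment; what a row does not reach only later rows make up. A row lasts 1/8 s, in which the tool goes at most 62.5 mm and 10.7 degrees, less where a joint would pass 70% of its speed; a pose out of reach is approached as far as the arm can. A call with a gripper value outside its range is refused whole. The fingers move at their own pace and stop on an object; FORCE is the grip in N (left out, the last holds). Time passes only in rows, so rows that repeat a pose let the fingers close. It gives the time, the measured TCP pose, the force and the opening at its end, in the units of the state.
- bot.get_obs(): the state, without advancing time (a new reading comes with each control period).
- bot.camera(name): name is "scene" or "top"; returns a dict with "frame" (420x560x3 uint8, red, green, blue), "fx", "fy", "cx", "cy" (pixels), "R" (3x3) and "t" (3): a world point X has camera coordinates R X + t. Camera axes: x right, y down, z forward; pixel columns grow to the right and rows downward; lengths in m; the calibration is good to about 2 mm. A picture is of the moment at which its call begins. There is no depth.
- bot.job_done(): hands the job in, once; it reports no verdict.
Trained networks look in a picture, given as the dict that the camera call returned (one of the last four; its "shot" number tells which), for a name from the list of things; names that differ only in an ending like _2 or _b are one class to them, and where a whole thing is asked for, a point or a joint stands for the part that bears it (a point fixed in the world has none). Each returns a list of dicts, best first, with "conf" (0 to 1); they miss things now and then, are a little off and sometimes report something else, mostly with a low value. They report only what shows in the picture. A call takes as long as a camera call. They do not tell look-alikes from the thing itself.
- bot.look_for(name, picture): "bbox" ([left, top, width, height] as shares, 0 to 1, of the picture: columns of its width, rows of its height, round what is visible of it).
- bot.tip_of(name, picture): "centre" ([column, row] as shares, 0 to 1, of the picture: columns of its width, rows of its height: a listed point, or the origin of a listed thing).
The state is a dict: "time": time; "q": joint angles; "qd": joint speeds; "joint_efforts": joint torques, N m; "ee_pos": TCP position; "tcp_rot": TCP orientation; "wrist_force": force on the tool from outside, world axes, zero at the start; "torque": the same for the moment, N m; "opening": finger opening in m.
Only numpy, scipy, OpenCV 4.12 (cv2) and the standard library are available. Lean on these libraries where they do the work, as an engineer would, in place of code of your own. Each camera call takes 0.05 s, during which the arm holds its last target.

TASK

Push the conical metal reducer that stands in front of the V locator, upright, along the bench top until it is fully home in the V of the locator block, touching both of its faces; then push the locator's swing arm round until it rests against the foot of the reducer. Do all of it by pushing with the fingers: grip and lift nothing, and leave the jar, the ring and the small flange beside the locator where they are. Finish with the hand clear of everything.

Things in the scene. Friction and masses are not known exactly. Their poses are not given: they have to be found in the camera images.
- reducer: Loose conical metal reducer, 62 mm tall, about 0.2 kg: a round foot flange 54 mm in diameter and 12 mm high, a cone that narrows to a 33 mm neck, and a 34 mm rim at the top. Stands upright on the bench. Origin: centre of its underside; z up its axis.
- v_locator: Aluminium block fixed to the bench: two upright faces 52 mm long, 24 mm high, at 90 degrees form a V. Origin: on the bench where the reducer's axis stands when fully home, 27 mm from both faces. x points straight into the V, y to the swing arm's side, z up. Inmost corner at x = 38 mm, mouth ends at x = 1, y = +37 and -37, back at x = 63. The bench is its floor; reducer slides in from -x.
- swing_arm (a joint): Angle of the locator's swing arm about its upright pivot. 0 (open): arm points along the locator's -x; it grows as the arm swings shut toward -y. About 1.57: arm lies along -y across the mouth and touches the foot of a reducer that is home. Travel -0.6 to 1.75; starts between -0.45 and 0.05. Stays where it is left; takes about 1.5 N at 52 mm from the pivot.
- swing_pivot (a point): Pivot axis of the swing arm, 11 mm above the bench, at x = -33, y = +70 mm of the locator, on a 4 mm thick plate (locator x -45 to 34, y 35 to 88 mm). The arm is a flat steel bar 85 mm long from here, 12 mm wide, 5 to 17 mm above the bench, with a round boss of 10 mm radius here.
- swing_pin (a point): Centre of the upright pin near the arm's free end, 78 mm from the pivot: 10 mm in diameter, its top 38 mm above the bench.
- jar: Loose bystander: small jar with screw lid, 28 mm in diameter, 41 mm tall, standing. Origin: centre of its underside.
- ring: Loose bystander: centring ring, 37 mm in diameter, 9 mm high, lying flat. Origin: centre of its underside.
- flange: Loose bystander: small round blank flange, 34 mm in diameter, 8 mm high, lying flat. Origin: centre of its underside.
There are look-alikes about, which are no part of the job. Of the things like the reducer, leave any that is yellow; of the rest the larger one is meant.

How it is judged:
By the outcome, as a careful person would: the job done as asked, in the order asked, and still so for the second after the job is handed in, with the robot touching nothing.
It also fails if it takes over 51 s, if anything falls off the work surface, if the arm or the gripper's body presses on something with over 40 N, if the wrist force passes 120 N, or if a joint passes its speed limit or range.

## Working session

There is one attempt and no reset: what is moved stays moved. The work goes in short steps, Python scripts to look and compute and a shell command to move; the robot and the scene stay as the last step left them, time stands still between calls to the robot, and variables do not carry over. Pictures are saved under pics/ and viewed, and the job is handed in when it is done.

```bash
mkdir -p pics; cat > h.py <<'E'
import numpy as np, cv2
from workcell import bot
def save(p,n): cv2.imwrite('pics/'+n+'.png', cv2.cvtColor(p['frame'],cv2.COLOR_RGB2BGR))
def ray(p,uv,z):
    R=np.array(p['R']);t=np.array(p['t']);c=-R.T@t
    d=R.T@np.array([(uv[0]-p['cx'])/p['fx'],(uv[1]-p['cy'])/p['fy'],1])
    return c+d*(z-c[2])/d[2]
def proj(p,X):
    c=np.array(p['R'])@np.array(X)+np.array(p['t']); return np.array([p['fx']*c[0]/c[2]+p['cx'],p['fy']*c[1]/c[2]+p['cy']])
E
python3 - <<'E'
from h import *
print(bot.get_obs())
for n in ['top','scene']:
    p=bot.camera(n); save(p,n+'0')
    print(n, -np.array(p['R']).T@np.array(p['t']))
    for nm,z in [('reducer',0),('v_locator',0),('swing_pivot',.011),('swing_pin',.038),('jar',0),('ring',0),('flange',0)]:
        for r in bot.tip_of(nm,p)[:4]:
            uv=np.array(r['centre'])*[560,420]
            print(nm,round(r['conf'],2),uv.round(),ray(p,uv,z).round(4))
E
```

```text
{'time': 0.0, 'q': array([6.82393395e+01, 5.01186904e+00, 1.00344549e+01, 9.50987807e+01,
       1.04366144e-03, 9.00002817e+01]), 'qd': array([-0.00017017,  0.02665179, -0.04957833,  0.01191445,  0.00154175,
       -0.02147363]), 'joint_efforts': array([ 2.56169122e-03, -5.20381129e+01,  4.64813089e+01,  1.60314061e-02,
        1.60853023e-05,  1.81632356e-05]), 'ee_pos': array([0.20382396, 0.51062582, 0.24957567]), 'tcp_rot': array([ -90.78446513,   89.92379806, -112.54540804]), 'wrist_force': array([ 0.66850585, -0.09224284, -0.25865135]), 'torque': array([ 0.06427261,  0.0952625 , -0.01077107]), 'opening': 0.08533478651369424}
top [ 0.45323472 -0.22369808  0.88227116]
reducer 0.93 [273. 262.] [ 0.4491 -0.2272  0.    ]
reducer 0.7 [307. 211.] [ 0.5536 -0.2971  0.    ]
reducer 0.67 [308. 270.] [ 0.4336 -0.2991  0.    ]
v_locator 0.68 [265. 161.] [ 0.6555 -0.21    0.    ]
swing_pivot 0.8 [236. 185.] [ 0.6036 -0.152   0.011 ]
swing_pin 0.72 [242. 224.] [ 0.523  -0.1669  0.038 ]
jar 0.62 [319. 153.] [ 0.6747 -0.322   0.    ]
jar 0.29 [305. 211.] [ 0.5522 -0.2926  0.    ]
ring 0.45 [199. 173.] [ 0.6295 -0.0746  0.    ]
flange 0.68 [379. 244.] [ 0.4871 -0.4418  0.    ]
scene [ 0.27808414 -0.77436653  0.63935345]
reducer 0.72 [289. 251.] [ 0.5518 -0.2892  0.    ]
reducer 0.61 [225. 251.] [ 0.4393 -0.2264  0.    ]
reducer 0.6 [237. 278.] [ 0.4321 -0.3     0.    ]
v_locator 0.76 [312. 209.] [ 0.6551 -0.2099  0.    ]
v_locator 0.6 [289. 252.] [ 0.5499 -0.2929  0.    ]
swing_pivot 0.77 [276. 201.] [ 0.5945 -0.1569  0.011 ]
swing_pin 0.67 [312. 212.] [ 0.6288 -0.2482  0.038 ]
swing_pin 0.64 [249. 206.] [ 0.525  -0.1679  0.038 ]
jar 0.64 [349. 236.] [ 0.6788 -0.3165  0.    ]
ring 0.68 [272. 182.] [ 0.6227 -0.0813  0.    ]
flange 0.81 [295. 318.] [ 0.485 -0.428  0.   ]
```

```bash
python3 - <<'E'
import cv2
a=cv2.imread('pics/top0.png')[100:340,150:420]; cv2.imwrite('pics/top0c.png',cv2.resize(a,None,fx=2.5,fy=2.5,interpolation=2))
a=cv2.imread('pics/scene0.png')[130:370,150:420]; cv2.imwrite('pics/scene0c.png',cv2.resize(a,None,fx=2.5,fy=2.5,interpolation=2))
E
```

```text
(no output)
```

View pics/top0c.png

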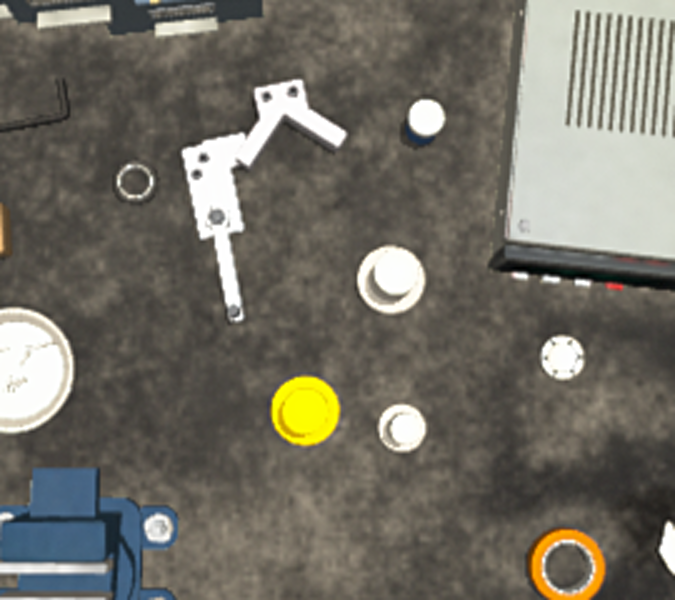

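View pics/scene0c.png

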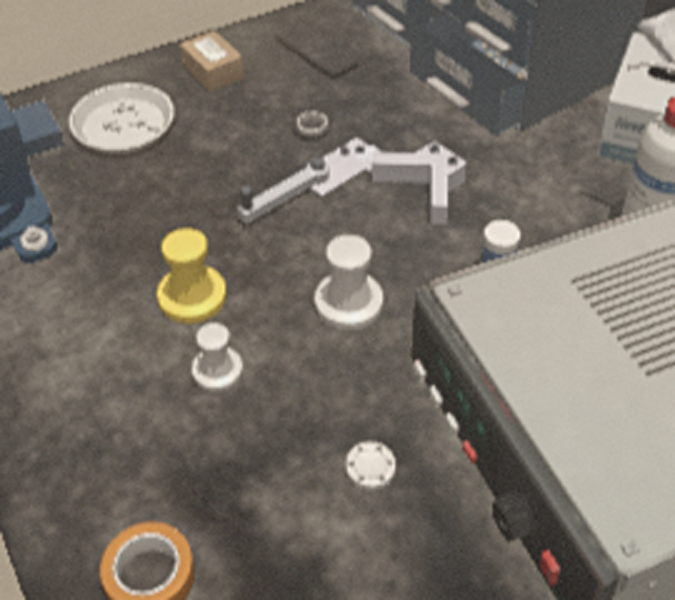

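View pics/scene0.png

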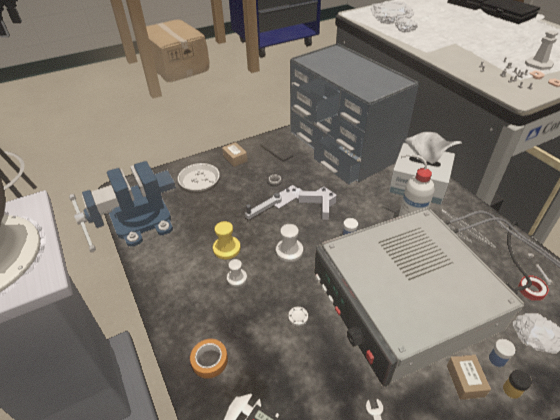

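The reducer is the large white one, around (307,211) in the top view. The yellow one and the small white one are look-alikes. I'll fit the locator precisely, and measure the instrument box because it limits hand room.

```bash
cat >> h.py <<'E'
from scipy.optimize import minimize, least_squares
def gray(p):
    return cv2.GaussianBlur(p['frame'].astype(np.float32).mean(2),(0,0),0.7)
def samp(g,uv): 
    uv=np.asarray(uv,np.float32).reshape(-1,1,2); return cv2.remap(g,uv[...,0],uv[...,1],cv2.INTER_LINEAR).ravel()
E
python3 - <<'E'
from h import *
pt=bot.camera('top'); ps=bot.camera('scene')
def tri(a,b):
    f=lambda X: np.r_[proj(pt,X)-a,proj(ps,X)-b]
    r=least_squares(f,[.55,-.35,.05]); return r.x.round(4), np.abs(r.fun).max().round(1)
c=lambda x,y:np.array([150+x/2.5,100+y/2.5]); s=lambda x,y:np.array([150+x/2.5,130+y/2.5])
print('box corner',tri(c(510,245),s(424,290)))
print('reducer top',tri(c(398,279),s(349,250)))
print('pin top',tri(c(236,312),s(246,193)))
print('pivot',tri(c(217,216),s(317,166)))
# fit locator edges
V=[((38,0,24),(1,37,24)),((38,0,24),(1,-37,24)),((-45,40,4),(-45,86,4)),((-43,88,4),(32,88,4))]
N=[(-.7,-.7),(-.7,.7),(-1,0),(0,1)] # outward (dark) normal
def pts(th):
    x,y,w=th; C,S=np.cos(w),np.sin(w); R=np.array([[C,-S],[S,C]])
    I=[];O=[]
    for (a,b),n in zip(V,N):
        for k in np.linspace(.1,.9,25):
            q=np.array(a)*(1-k)+np.array(b)*k
            for L,sg in((I,-1),(O,1)):
                e=q[:2]+sg*np.array(n)*2.5
                L.append(np.r_[R@e/1000+[x,y],q[2]/1000])
    return I,O
for cams in ([pt],[ps],[pt,ps]):
    gs=[(p,gray(p)) for p in cams]
    def cost(th):
        I,O=pts(th); t=0
        for p,g in gs:
            d=samp(g,[proj(p,X) for X in I])-samp(g,[proj(p,X) for X in O])
            t-=np.clip(d,-50,120).mean()
        return t
    best=min((minimize(cost,[.651+dx,-.212+dy,np.radians(w)],method='Nelder-Mead',options=dict(initial_simplex=None,xatol=1e-5)) for dx in(-.005,0,.005) for dy in (-.005,0,.005) for w in(8,12)),key=lambda r:r.fun)
    x,y,w=best.x; C,S=np.cos(w),np.sin(w)
    print([p['shot'] for p in cams],best.x[:2].round(4),np.degrees(w).round(1),best.fun.round(1),'pivot',(best.x[:2]+np.array([[C,-S],[S,C]])@[-.033,.07]).round(4))
    if len(cams)==1:
        p=cams[0]; im=cv2.resize(cv2.cvtColor(p['frame'],cv2.COLOR_RGB2BGR),None,fx=4,fy=4,interpolation=2)
        for a,b in V:
            P=[proj(p,np.r_[np.array([[C,-S],[S,C]])@np.array(q[:2])/1000+[x,y],q[2]/1000]) for q in(a,b)]
            cv2.line(im,*[tuple(int(v) for v in (q+.5)*4) for q in P],(0,0,255),1)
        u=proj(p,[x,y,0]); u=np.clip((u*4).astype(int),0,9999)
        cv2.imwrite('pics/fit%d.png'%p['shot'],im[u[1]-250:u[1]+250,u[0]-350:u[0]+350])
        print('fit%d'%p['shot'])
# reducer foot circle top rim z=12 r=27 top cam
g=gray(pt)
def cost(xy):
    t=0
    A=np.linspace(0,2*np.pi,72,endpoint=False)
    I=[[xy[0]+.0245*np.cos(a),xy[1]+.0245*np.sin(a),.012] for a in A];O=[[xy[0]+.0295*np.cos(a),xy[1]+.0295*np.sin(a),.012] for a in A]
    return -np.clip(samp(g,[proj(pt,X) for X in I])-samp(g,[proj(pt,X) for X in O]),-50,120).mean()
for s0 in([.553,-.293],[.548,-.298]):
    r=minimize(cost,s0,method='Nelder-Mead',options=dict(xatol=1e-5)); print('reducer foot',r.x.round(4),r.fun)
from scipy.spatial.transform import Rotation as Ro
o=bot.get_obs(); print(Ro.from_euler('xyz',o['tcp_rot'],degrees=True).as_matrix().round(3),o['time'])
E
```

```text
box corner (array([ 0.5659, -0.375 ,  0.0905]), np.float64(0.9))
reducer top (array([ 0.5465, -0.2959,  0.0679]), np.float64(1.2))
pin top (array([ 0.5208, -0.1713,  0.0381]), np.float64(0.1))
pivot (array([ 0.5986, -0.1535,  0.0205]), np.float64(0.4))
[3] [ 0.646  -0.2131] 11.9 -106.8 pivot [ 0.5993 -0.1514]
fit3
[4] [ 0.6465 -0.2117] 13.0 -57.9 pivot [ 0.5986 -0.1509]
fit4
[3, 4] [ 0.6463 -0.2126] 12.4 -163.5 pivot [ 0.5991 -0.1512]
reducer foot [ 0.5506 -0.2936] -120.0
reducer foot [ 0.5505 -0.2935] -120.0
[[ 0.     0.371  0.929]
 [ 0.     0.929 -0.371]
 [-1.     0.    -0.   ]] 0.9
```

View pics/fit3.png

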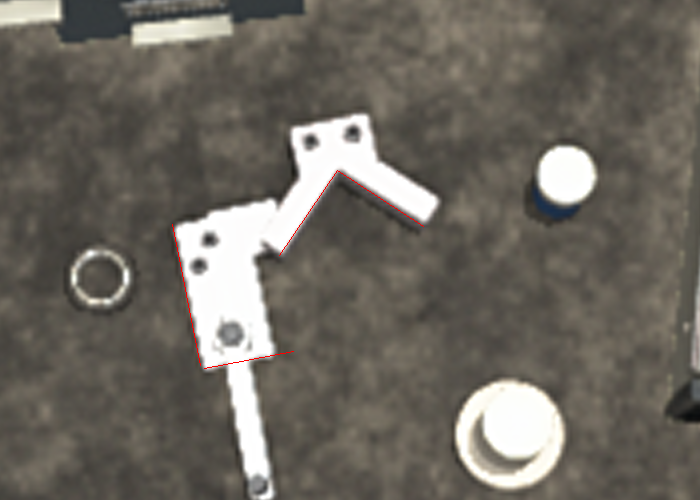

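View pics/fit4.png

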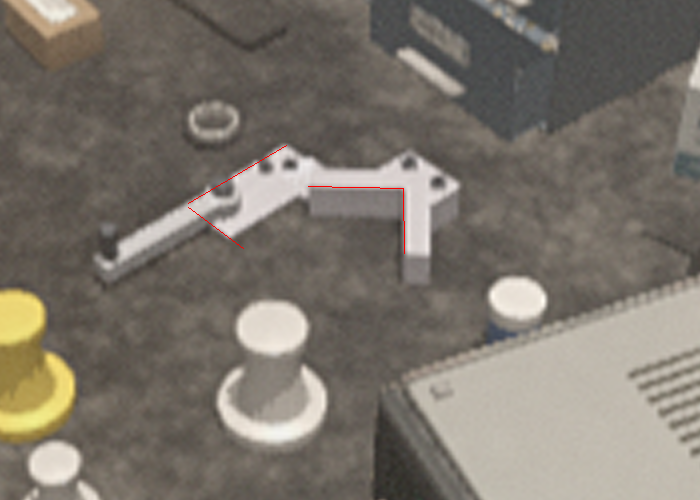

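The red fit lines match both views: the locator is at (0.646, -0.213) with yaw about 12°. The reducer is at (0.5505, -0.2935). The plan is to cradle the foot between half-open fingertips, push along about 48° onto the V axis, then push straight in.

```bash
cat > go.py <<'E'
import sys
from h import *
from scipy.spatial.transform import Rotation as Ro
# usage: go.py x y z yangle  -> tool frame deltas
def delta(t,ya=None):
    o=bot.get_obs(); R=Ro.from_euler('xyz',o['tcp_rot'],degrees=True).as_matrix()
    d=R.T@(np.array(t)-o['ee_pos'])
    y=np.degrees(np.arctan2(R[1,1],R[0,1]))
    return d.round(4), y.round(2), None if ya is None else round(-((ya-y+180)%360-180),1)
if __name__=='__main__':
    a=list(map(float,sys.argv[1:])); 
    for i in range(0,len(a),4): print(delta(a[i:i+3],a[i+3]))
    o=bot.get_obs(); print(o['time'],o['ee_pos'].round(4),o['wrist_force'].round(2),o['opening'])
E
python3 go.py .5056 -.3154 .13 -64 .5056 -.3154 .25 -64
```

```text
(array([ 0.1203, -0.6555,  0.5865]), np.float64(68.24), np.float64(132.2))
(array([ 3.000e-04, -6.555e-01,  5.865e-01]), np.float64(68.24), np.float64(132.2))
0.9 [0.2039 0.5108 0.2503] [ 0.37 -0.72  0.24] 0.08558245493763757
```

```bash
python3 -m handwheel '[[132,0,0,0,-0.655,0.587,0.2],[132,0,0,0,-0.655,0.587,0.2],[132,0,0,0,-0.655,0.587,0.2],[132,0,0,0,-0.655,0.587,0.2],[132,0,0,0,-0.655,0.587,0.2],[132,0,0,0,-0.655,0.587,0.2],[132,0,0,0,-0.655,0.587,0.2],[132,0,0,0,-0.655,0.587,0.2],[132,0,0,0,-0.655,0.587,0.2],[132,0,0,0,-0.655,0.587,0.2],[132,0,0,0,-0.655,0.587,0.2],[132,0,0,0,-0.655,0.587,0.2],[132,0,0,0,-0.655,0.587,0.2],[132,0,0,0,-0.655,0.587,0.2],[132,0,0,0,-0.655,0.587,0.2],[132,0,0,0,-0.655,0.587,0.2]]' 20; python3 go.py .5056 -.3154 .05 -64 
```

```text
time: 2.9
ee_pos: [0.5061, -0.3151, 0.2499]
tcp_rot: [-69.3, 89.9, 136.9]
wrist_force: [-0.5, 1.2, 0.1]
opening: 0.0344
(array([0.1999, 0.0002, 0.0005]), np.float64(-63.8), np.float64(0.2))
2.9 [ 0.5061 -0.3151  0.2499] [-0.54  1.17  0.11] 0.034376255552951825
```

```bash
python3 -m handwheel '[[0,0,0,0.06,0,0,0.2],[0,0,0,0.12,0,0,0.2],[0,0,0,0.17,0,0,0.2],[0,0,0,0.2,0,0,0.2],[0,0,0,0.2,0,0,0.2]]'; python3 - <<'E'
from h import *
for n in('top','scene'):
    p=bot.camera(n); im=cv2.cvtColor(p['frame'],cv2.COLOR_RGB2BGR); u=proj(p,[.55,-.29,.02]).astype(int)
    cv2.imwrite('pics/%s1.png'%n,cv2.resize(im[u[1]-75:u[1]+75,u[0]-100:u[0]+100],None,fx=4,fy=4,interpolation=2))
E
```

```text
time: 3.52
ee_pos: [0.505, -0.313, 0.0491]
tcp_rot: [-59.9, 89.8, 146.4]
wrist_force: [1.0, -0.3, 0.6]
opening: 0.0339
```

View pics/scene1.png

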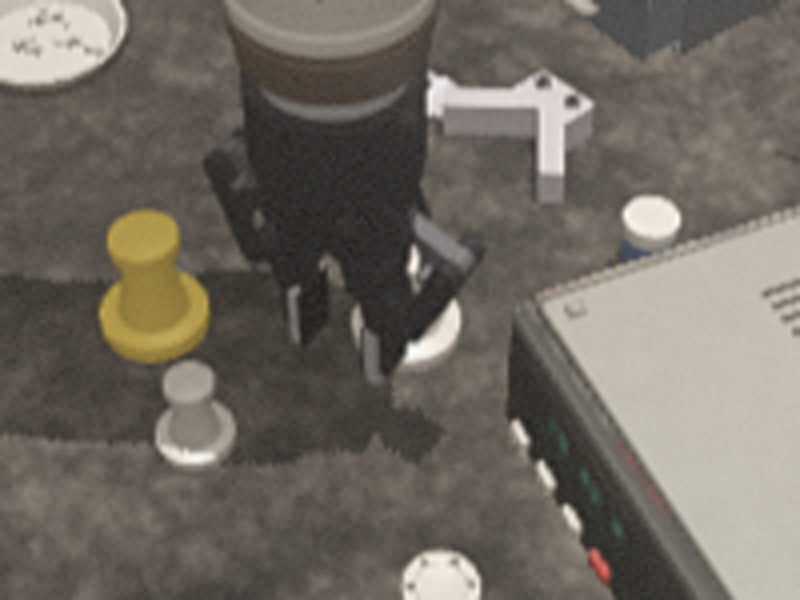

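View pics/top1.png

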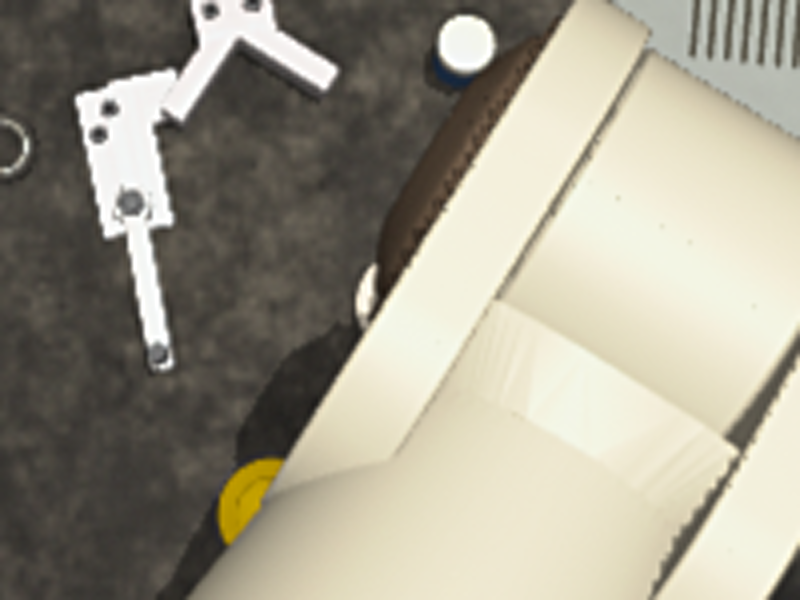

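```bash
python3 - <<'E'
from h import *
p=bot.camera('scene'); u=proj(p,[.55,-.29,.02]).astype(int)
for nm,xy in(('L',(.495,-.2935)),('R',(.5145,-.3325))):
    for z in(.02,.03,.04): print(nm,z,((proj(p,[*xy,z])-u+[100,75])*4).round())
E
python3 go.py .5056 -.3154 .021 -64 .5163 -.3102 .021 -64 .5224 -.3072 .021 -64
```

```text
L 0.02 [306. 350.]
L 0.03 [305. 336.]
L 0.04 [304. 322.]
R 0.02 [381. 389.]
R 0.03 [381. 376.]
R 0.04 [381. 362.]
(array([ 0.0319, -0.0004,  0.0017]), np.float64(-63.71), np.float64(0.3))
(array([ 0.0319, -0.0004, -0.0102]), np.float64(-63.71), np.float64(0.3))
(array([ 0.0319, -0.0004, -0.017 ]), np.float64(-63.71), np.float64(0.3))
3.675 [ 0.5072 -0.315   0.0529] [-0.22  0.82  0.35] 0.034029219943600475
```

```bash
python3 - <<'E'
from h import *
for i in range(4):
    bot.camera('scene'); o=bot.get_obs(); print(o['time'],o['ee_pos'].round(4),o['wrist_force'].round(2),o['q'].round(2))
E
```

```text
3.725 [ 0.5073 -0.3153  0.0529] [-0.56  1.02  0.26] [-31.86  11.96  -3.98  73.85   0.   121.86]
3.775 [ 0.5072 -0.3154  0.0526] [0.02 0.47 1.13] [-31.87  11.98  -3.99  73.84   0.   121.86]
3.825 [ 0.5071 -0.3154  0.0523] [-0.89 -0.43 -0.74] [-31.88  12.    -4.    73.83   0.   121.86]
3.875 [ 0.5069 -0.3154  0.0518] [ 0.2   0.36 -0.39] [-31.89  12.02  -4.03  73.82  -0.   121.86]
```

```bash
python3 -m handwheel '[[0,0,0,0.012,0,0,0.2],[0,0,0,0.024,0,0,0.2],[0,0,0,0.024,0,0,0.2],[0,0,0,0.024,0,0,0.2]]'; python3 - <<'E'
from h import *
for i in range(2): p=bot.camera('scene')
o=bot.get_obs(); print(o['time'],o['ee_pos'].round(4),o['wrist_force'].round(2))
im=cv2.cvtColor(p['frame'],cv2.COLOR_RGB2BGR); u=proj(p,[.52,-.3,.02]).astype(int)
cv2.imwrite('pics/s2.png',cv2.resize(im[u[1]-40:u[1]+40,u[0]-50:u[0]+50],None,fx=8,fy=8,interpolation=2))
for nm,xy in(('L',(.495,-.2935)),('R',(.5145,-.3325))):
    for z in(.00,.01): print(nm,z,((proj(p,[*xy,z])-u+[50,40])*8).round())
E
```

```text
time: 4.38
ee_pos: [0.5062, -0.3151, 0.0261]
tcp_rot: [-56.3, 90.0, 149.9]
wrist_force: [-0.3, 0.4, -0.5]
opening: 0.0341
4.475 [ 0.5064 -0.3153  0.0266] [0.49 0.08 0.21]
L 0.0 [304. 401.]
L 0.01 [302. 374.]
R 0.0 [451. 480.]
R 0.01 [451. 454.]
```

View pics/s2.png

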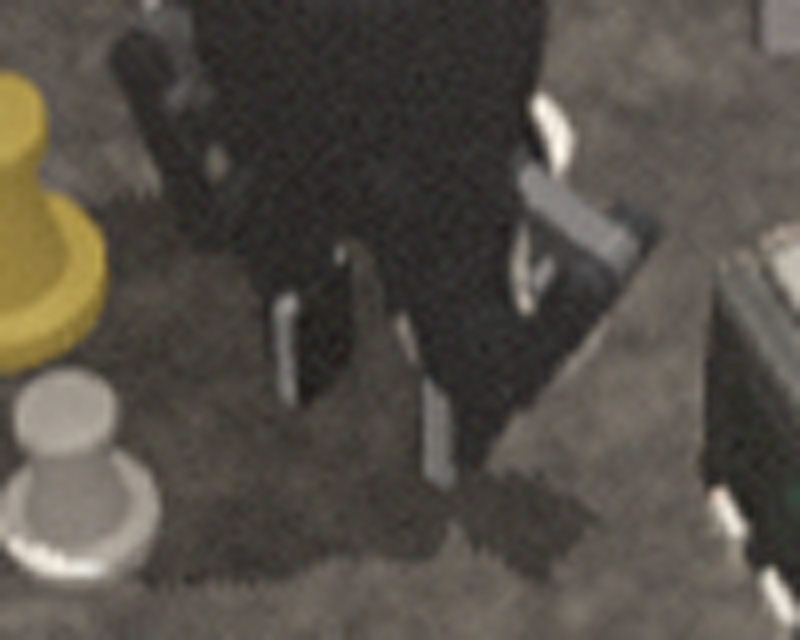

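```bash
python3 -m handwheel '[[0,0,0,0,0,-0.007,0.2],[0,0,0,0,0,-0.013,0.2],[0,0,0,0,0,-0.018,0.2],[0,0,0,0,-0.003,-0.026,0.2],[0,0,0,0,-0.006,-0.034,0.2],[0,0,0,0,-0.009,-0.041,0.2],[0,0,0,0,-0.012,-0.049,0.2],[0,0,0,0,-0.015,-0.057,0.2],[0,0,0,0,-0.018,-0.064,0.2],[0,0,0,0,-0.021,-0.072,0.2],[0,0,0,0,-0.024,-0.08,0.2],[0,0,0,0,-0.028,-0.087,0.2],[0,0,0,0,-0.032,-0.095,0.2],[0,0,0,0,-0.035,-0.103,0.2],[0,0,0,0,-0.037,-0.11,0.2],[0,0,0,0,-0.037,-0.11,0.2]]'; python3 - <<'E'
from h import *
p=bot.camera('scene'); q=bot.camera('top')
o=bot.get_obs(); print(o['time'],o['ee_pos'].round(4),o['wrist_force'].round(2))
for n,p in(('s3',p),('t3',q)):
    im=cv2.cvtColor(p['frame'],cv2.COLOR_RGB2BGR); u=proj(p,[.6,-.22,.02]).astype(int)
    cv2.imwrite('pics/%s.png'%n,cv2.resize(im[u[1]-50:u[1]+50,u[0]-65:u[0]+65],None,fx=6,fy=6,interpolation=2))
E
```

```text
time: 6.48
ee_pos: [0.5891, -0.2327, 0.0263]
tcp_rot: [-156.6, 90.0, 49.7]
wrist_force: [-0.2, -0.1, 0.7]
opening: 0.0343
6.575 [ 0.5887 -0.2331  0.0262] [-0.36  0.22 -0.76]
```

View pics/s3.png

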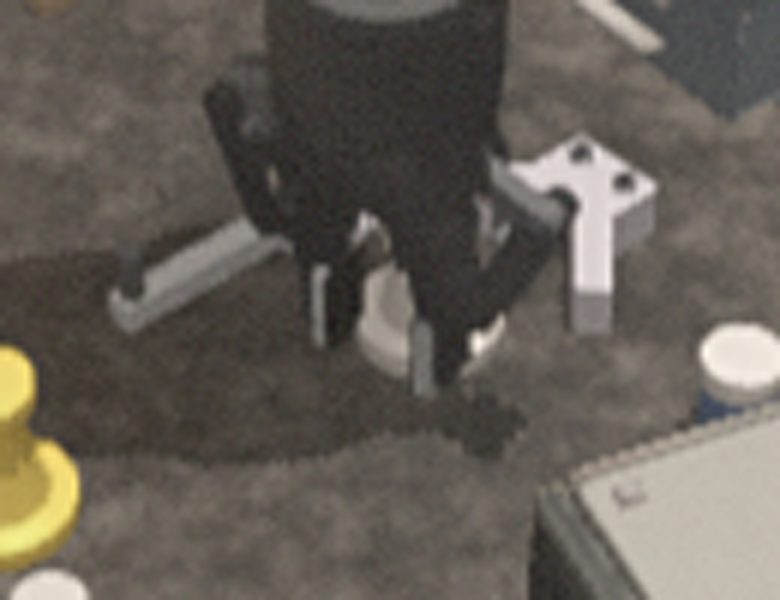

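View pics/t3.png

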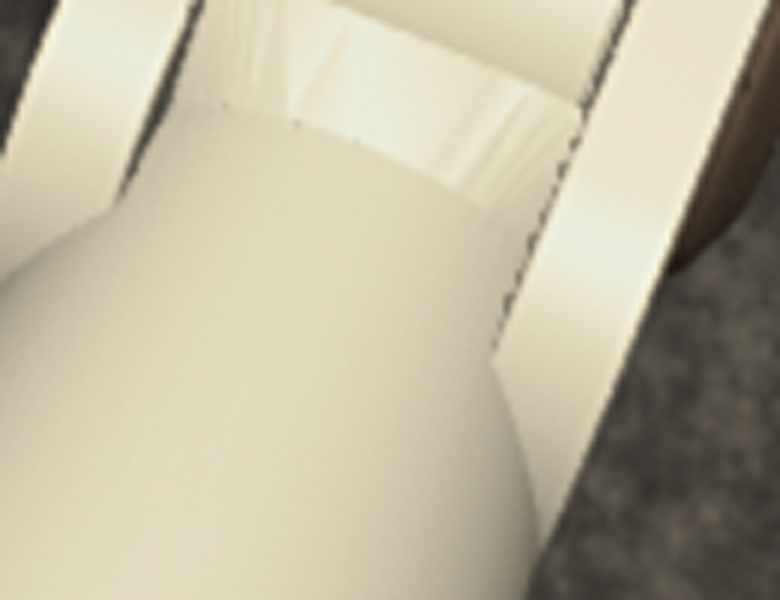

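The reducer is upright in the cradle near (390,330) of the crop, in front of the V. Next, the final straight push along the V axis.

```bash
python3 -m handwheel '[[0,0,0,0,0.001,-0.005,0.2],[0,0,0,0,0.002,-0.01,0.2],[0,0,0,0,0.003,-0.014,0.2],[0,0,0,0,0.005,-0.019,0.2],[0,0,0,0,0.006,-0.023,0.2],[0,0,0,0,0.006,-0.026,0.2],[0,0,0,0,0.006,-0.026,0.2]]'; python3 go.py .6176 -.2267 .026 -64
```

```text
time: 7.45
ee_pos: [0.6149, -0.2271, 0.0263]
tcp_rot: [149.5, 90.0, -4.2]
wrist_force: [0.3, -0.3, 0.9]
opening: 0.0342
(array([ 0.0003,  0.0008, -0.0026]), np.float64(-63.75), np.float64(0.2))
7.45 [ 0.6149 -0.2271  0.0263] [ 0.26 -0.31  0.9 ] 0.03417402286648201
```

Advancing in small steps until force shows contact with both faces.

```bash
for r in 1; do python3 -m handwheel '[[0,0,0,0,0.0003,-0.0015,0.2],[0,0,0,0,0.0007,-0.003,0.2],[0,0,0,0,0.0007,-0.003,0.2]]'; done; python3 -m handwheel '[[0,0,0,0,0.0003,-0.001,0.2],[0,0,0,0,0.0005,-0.002,0.2],[0,0,0,0,0.0005,-0.002,0.2]]'
```

```text
time: 7.82
ee_pos: [0.6176, -0.2265, 0.0263]
tcp_rot: [-119.9, 90.0, 86.3]
wrist_force: [-1.0, 0.4, 0.4]
opening: 0.034
time: 8.2
ee_pos: [0.6196, -0.226, 0.0263]
tcp_rot: [164.0, 90.0, 10.3]
wrist_force: [-1.9, 0.3, 1.3]
opening: 0.0344
```

```bash
python3 -m handwheel '[[0,0,0,0,0.0003,-0.001,0.2],[0,0,0,0,0.0005,-0.002,0.2],[0,0,0,0,0.0005,-0.002,0.2]]';  python3 -m handwheel '[[0,0,0,0,0.0003,-0.001,0.2],[0,0,0,0,0.0005,-0.002,0.2],[0,0,0,0,0.0005,-0.002,0.2]]'
python3 - <<'E'
from h import *
p=bot.camera('scene')
for n,p in(('s4',p),):
    im=cv2.cvtColor(p['frame'],cv2.COLOR_RGB2BGR); u=proj(p,[.63,-.22,.02]).astype(int)
    cv2.imwrite('pics/%s.png'%n,cv2.resize(im[u[1]-50:u[1]+50,u[0]-65:u[0]+65],None,fx=6,fy=6,interpolation=2))
E
```

```text
time: 8.57
ee_pos: [0.6217, -0.2256, 0.0263]
tcp_rot: [176.7, 90.0, 22.9]
wrist_force: [-1.4, -1.1, 0.8]
opening: 0.0343
time: 8.95
ee_pos: [0.6233, -0.2254, 0.0262]
tcp_rot: [-5.4, 90.0, -159.1]
wrist_force: [-3.5, -2.5, 1.8]
opening: 0.0339
```

View pics/s4.png

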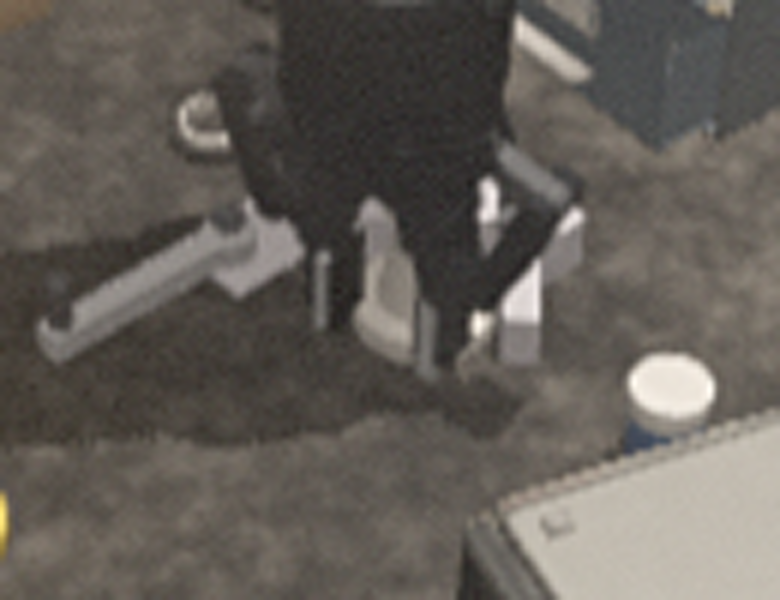

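```bash
python3 -m handwheel '[[0,0,0,0,0.0003,-0.001,0.2],[0,0,0,0,0.0005,-0.002,0.2],[0,0,0,0,0.0005,-0.002,0.2]]';  python3 -m handwheel '[[0,0,0,0,0.0003,-0.001,0.2],[0,0,0,0,0.0003,-0.001,0.2]]'
```

```text
time: 9.38
ee_pos: [0.624, -0.2254, 0.0261]
tcp_rot: [-10.7, 89.8, -164.5]
wrist_force: [-10.8, -5.1, 3.9]
opening: 0.0345
time: 9.62
ee_pos: [0.6242, -0.2254, 0.026]
tcp_rot: [-12.3, 89.7, -166.1]
wrist_force: [-14.3, -5.1, 5.6]
opening: 0.0343
```

Force climbs with almost no motion, so the reducer is seated against both faces. Backing straight off, then up.

```bash
python3 -m handwheel '[[0,0,0,0,0,0.005,0.2],[0,0,0,0,0,0.015,0.2],[0,0,0,0,0,0.035,0.2],[0,0,0,0,0,0.055,0.2],[0,0,0,-0.04,0,0.06,0.2],[0,0,0,-0.1,0,0.06,0.2],[0,0,0,-0.15,0,0.08,0.6],[0,0,0,-0.15,0,0.14,1],[0,0,0,-0.15,0,0.2,1],[0,0,0,-0.15,0,0.2,1],[0,0,0,-0.15,0,0.2,1]]'
cat > look.py <<'E'
import sys
from h import *
ang=float(sys.argv[1]) if len(sys.argv)>1 else 0
for n in('top','scene'):
    p=bot.camera(n)
    for nm,z in [('reducer',0),('swing_pin',.038),('jar',0),('ring',0),('flange',0)]:
        for r in bot.tip_of(nm,p)[:3]:
            uv=np.array(r['centre'])*[560,420]; print(n,nm,round(r['conf'],2),ray(p,uv,z).round(4))
    im=cv2.cvtColor(p['frame'],cv2.COLOR_RGB2BGR); u=proj(p,[.62,-.2,.02]).astype(int)
    cv2.imwrite('pics/%s_%03d.png'%(n,p['shot']),cv2.resize(im[u[1]-50:u[1]+50,u[0]-65:u[0]+65],None,fx=6,fy=6,interpolation=2)); print(n,p['shot'])
    if n=='top':
        g=gray(p)
        A=np.linspace(0,2*np.pi,72,endpoint=False)
        for rr,z,nm in((.027,.012,'foot'),(.017,.062,'rim')):
            def cost(xy,k=.0025):
                I=[[xy[0]+(rr-k)*np.cos(a),xy[1]+(rr-k)*np.sin(a),z] for a in A];O=[[xy[0]+(rr+k)*np.cos(a),xy[1]+(rr+k)*np.sin(a),z] for a in A]
                return -np.clip(samp(g,[proj(p,X) for X in I])-samp(g,[proj(p,X) for X in O]),-50,120).mean()
            r=min((minimize(cost,[.6463+dx,-.2126+dy],method='Nelder-Mead',options=dict(xatol=1e-5)) for dx in(-.006,0,.006) for dy in(-.006,0,.006)),key=lambda r:r.fun); print(nm,r.x.round(4),r.fun.round(1))
E
python3 look.py; python3 go.py .6 -.2 .1 0
```

```text
time: 11.0
ee_pos: [0.4475, -0.3132, 0.1766]
tcp_rot: [140.3, 89.9, -13.5]
wrist_force: [1.0, -0.5, 0.3]
opening: 0.0003
top reducer 0.85 [ 0.4448 -0.2198  0.    ]
top reducer 0.6 [ 0.6524 -0.2204  0.    ]
top swing_pin 0.52 [ 0.5242 -0.1689  0.038 ]
top jar 0.53 [ 0.6737 -0.3205  0.    ]
top jar 0.32 [ 0.6323 -0.0822  0.    ]
top ring 0.66 [ 0.6346 -0.0866  0.    ]
top 17
foot [ 0.6468 -0.2141] -96.0
rim [ 0.6473 -0.2137] -81.6
scene reducer 0.96 [ 0.6397 -0.2227  0.    ]
scene reducer 0.67 [ 0.4292 -0.2987  0.    ]
scene reducer 0.67 [ 0.4432 -0.2206  0.    ]
scene swing_pin 0.66 [ 0.5226 -0.1729  0.038 ]
scene jar 0.61 [ 0.4839 -0.4259  0.    ]
scene jar 0.47 [ 0.6733 -0.3084  0.    ]
scene jar 0.41 [ 0.6544 -0.2098  0.    ]
scene ring 0.53 [ 0.6269 -0.0806  0.    ]
scene flange 0.67 [ 0.4879 -0.4297 -0.    ]
scene 18
(array([ 0.0762, -0.0338, -0.1869]), np.float64(-63.75), np.float64(-63.7))
11.6 [ 0.4473 -0.3129  0.1762] [ 0.81 -0.08  0.45] 0.00011334660505605574
```

View pics/top_017.png

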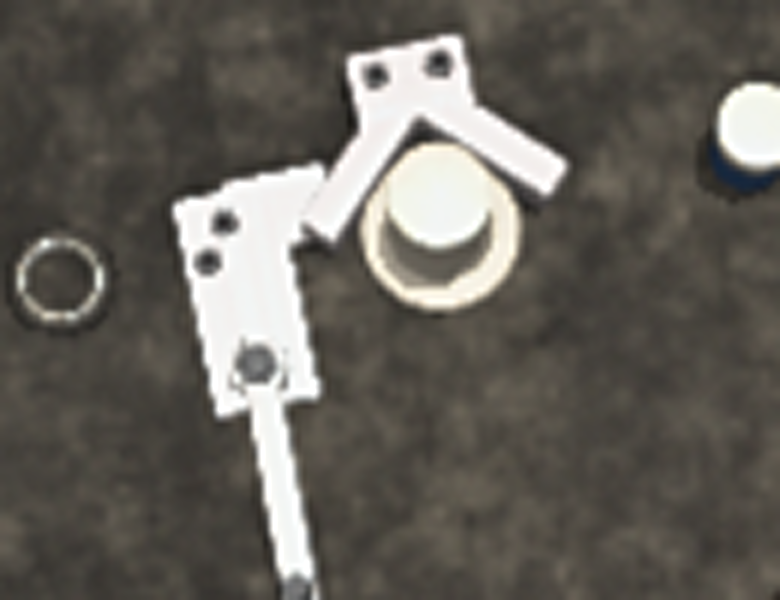

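View pics/scene_018.png

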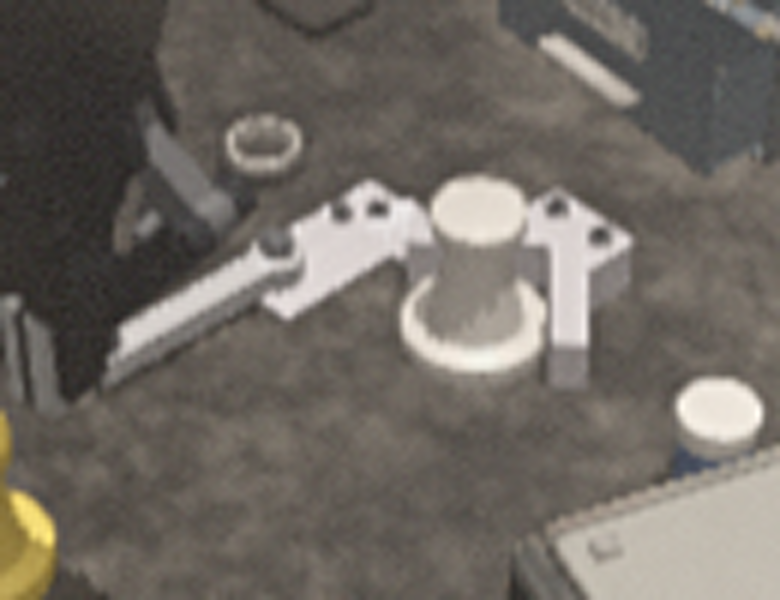

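The top view shows the reducer (437,225 in the crop) sitting in the V and the arm still open. Fitted position is (0.647, -0.214) against the expected (0.646, -0.213). Next I'll work out the arm move.

```bash
cat > arc.py <<'E'
from h import *
P=np.array([.599,-.152])
def H(th,off): # th arm direction deg, off tangential
    a=np.radians(th); d=np.array([np.cos(a),np.sin(a)]); t=np.array([-d[1],d[0]])
    return P+.079*d-off*t
E
python3 - <<'E'
from arc import *
from go import delta
print(H(193.9,.03), delta([*H(193.9,.03),.176],14), delta([*H(193.9,.03),.046],14))
E
```

```text
[ 0.51510656 -0.14185652] (array([ 0.0002, -0.1235, -0.1365]), np.float64(-63.75), np.float64(-77.7)) (array([ 0.1302, -0.1235, -0.1365]), np.float64(-63.75), np.float64(-77.7))
```

```bash
python3 -m handwheel '[[-78,0,0,0,-0.1235,-0.1365,1],[-78,0,0,0,-0.1235,-0.1365,1],[-78,0,0,0,-0.1235,-0.1365,1],[-78,0,0,0,-0.1235,-0.1365,1],[-78,0,0,0,-0.1235,-0.1365,1],[-78,0,0,0,-0.1235,-0.1365,1],[-78,0,0,0,-0.1235,-0.1365,1],[-78,0,0,0,-0.1235,-0.1365,1],[-78,0,0,0.05,-0.1235,-0.1365,1],[-78,0,0,0.1,-0.1235,-0.1365,1],[-78,0,0,0.13,-0.1235,-0.1365,1],[-78,0,0,0.13,-0.1235,-0.1365,1],[-78,0,0,0.13,-0.1235,-0.1365,1]]'; python3 - <<'E'
from arc import *
from go import delta
for n in('scene','top'):
    p=bot.camera(n)
    im=cv2.cvtColor(p['frame'],cv2.COLOR_RGB2BGR); u=proj(p,[.55,-.16,.02]).astype(int)
    cv2.imwrite('pics/%s_%03d.png'%(n,p['shot']),cv2.resize(im[u[1]-50:u[1]+50,u[0]-65:u[0]+65],None,fx=6,fy=6,interpolation=2)); print(n,p['shot'])
o=bot.get_obs(); print(o['time'],o['ee_pos'].round(4),o['wrist_force'].round(2),o['q'].round(1))
print(delta([*H(193.9,.017),.046],14))
E
```

```text
time: 13.22
ee_pos: [0.5158, -0.1421, 0.0478]
tcp_rot: [59.4, 89.9, -16.4]
wrist_force: [0.2, 0.7, 0.8]
opening: 0.0
scene 19
top 20
13.325 [ 0.5161 -0.1422  0.0482] [ 0.09  0.62 -0.14] [-15.4   3.9 -13.5  72.4  -0.   60.4]
(array([ 0.0023, -0.001 ,  0.0124]), np.float64(14.24), np.float64(0.2))
```

View pics/scene_019.png

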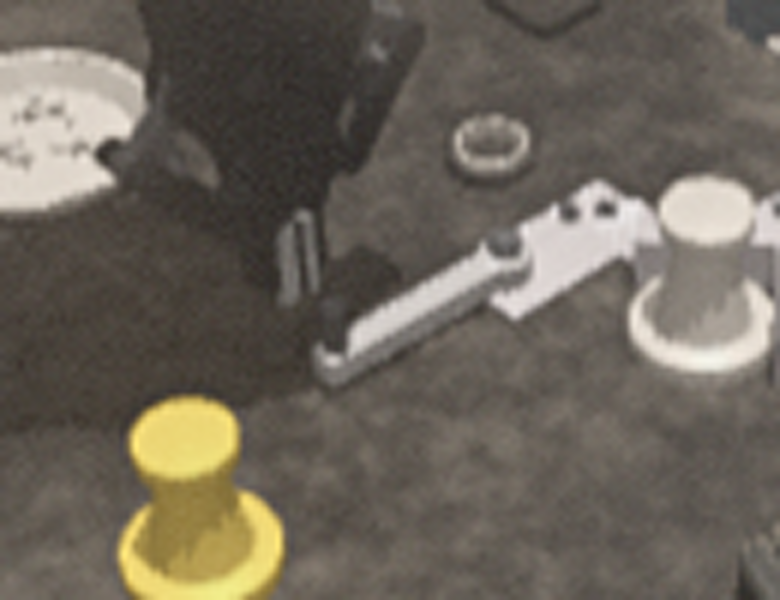

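```bash
python3 - <<'E'
from arc import *
# commanded pose assumed: H(193.9,.03), z .046, y axis 14.2
H0=np.array([.5153,-.1420]);ya=np.radians(14.2); y=np.array([np.cos(ya),np.sin(ya)]); z=np.array([y[1],-y[0]])
for i,th in enumerate([193.9]+list(np.arange(194,287,6.0))):
    off=.017
    d=H(th,off)-H0; print(th,'ax',round(-(th-193.9),0),'dy',round(float(d@y),4),'dz',round(float(d@z),4))
E
```

```text
193.9 ax -0.0 dy -0.0002 dz 0.0128
194.0 ax -0.0 dy -0.0003 dz 0.013
200.0 ax -6.0 dy -0.0016 dz 0.0213
206.0 ax -12.0 dy -0.0021 dz 0.0297
212.0 ax -18.0 dy -0.0017 dz 0.0382
218.0 ax -24.0 dy -0.0005 dz 0.0466
224.0 ax -30.0 dy 0.0017 dz 0.0547
230.0 ax -36.0 dy 0.0047 dz 0.0627
236.0 ax -42.0 dy 0.0085 dz 0.0702
242.0 ax -48.0 dy 0.013 dz 0.0773
248.0 ax -54.0 dy 0.0183 dz 0.0839
254.0 ax -60.0 dy 0.0243 dz 0.09
260.0 ax -66.0 dy 0.0308 dz 0.0953
266.0 ax -72.0 dy 0.0379 dz 0.1
272.0 ax -78.0 dy 0.0454 dz 0.1039
278.0 ax -84.0 dy 0.0533 dz 0.1069
284.0 ax -90.0 dy 0.0614 dz 0.1092
```

```bash
python3 -m handwheel '[[0,0,0,0,0,0.006,1],[0,0,0,0,0,0.013,1],[-6,0,0,0,-0.0015,0.021,1],[-12,0,0,0,-0.002,0.030,1],[-18,0,0,0,-0.0015,0.038,1],[-24,0,0,0,-0.0005,0.0465,1],[-30,0,0,0,0.0015,0.0545,1],[-36,0,0,0,0.0045,0.0625,1],[-42,0,0,0,0.0085,0.070,1],[-48,0,0,0,0.013,0.077,1],[-54,0,0,0,0.018,0.084,1],[-60,0,0,0,0.024,0.090,1],[-66,0,0,0,0.031,0.095,1],[-66,0,0,0,0.031,0.095,1]]'; python3 look.py; python3 go.py .6 -.2 .046 0
```

```text
time: 15.08
ee_pos: [0.5687, -0.2269, 0.0462]
tcp_rot: [-38.3, 90.0, -48.2]
wrist_force: [-0.7, -0.3, 0.6]
opening: 0.0001
top reducer 0.78 [ 0.4342 -0.3001  0.    ]
top reducer 0.35 [ 0.4451 -0.2197  0.    ]
top flange 0.67 [ 0.4883 -0.4377  0.    ]
top 21
foot [ 0.6186 -0.2353] -8.5
rim [ 0.7462 -0.1978] -23.1
scene reducer 0.78 [ 0.4399 -0.2169  0.    ]
scene reducer 0.74 [ 0.4261 -0.2987  0.    ]
scene reducer 0.61 [ 0.6445 -0.2105  0.    ]
scene swing_pin 0.65 [ 0.5816 -0.2328  0.038 ]
scene jar 0.75 [ 0.6738 -0.315   0.    ]
scene flange 0.82 [ 0.4864 -0.4264 -0.    ]
scene 22
(array([0.0003, 0.0313, 0.0266]), np.float64(80.23), np.float64(80.2))
15.675 [ 0.5684 -0.2263  0.0463] [ 0.62  0.22 -0.1 ] -0.0002098834007773955
```

View pics/scene_022.png

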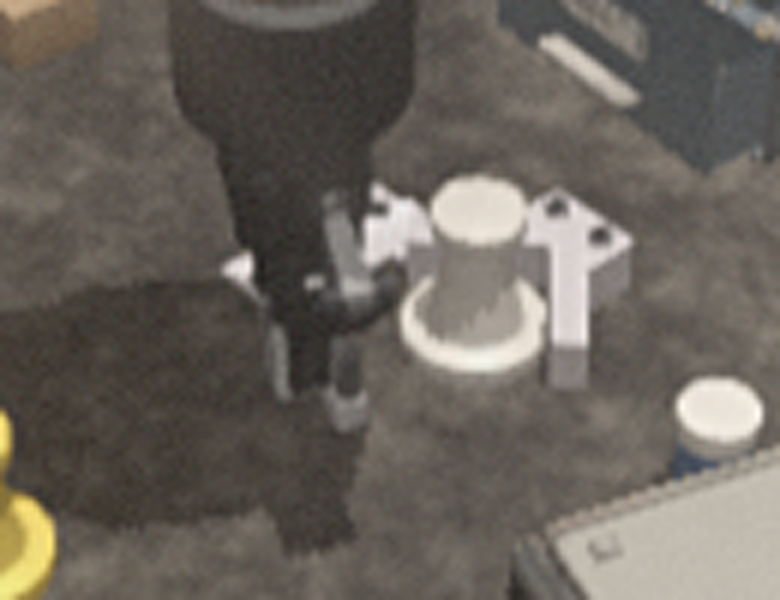

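```bash
python3 - <<'E'
from arc import *
H0=H(259.9,.017);print(H0);ya=np.radians(80.2); y=np.array([np.cos(ya),np.sin(ya)]); z=np.array([y[1],-y[0]])
for th in np.arange(264,296,2.0):
    d=H(th,.017)-H0; print(th,'ax',round(-(th-259.9),0),'dy',round(float(d@y),4),'dz',round(float(d@z),4))
E
```

```text
[ 0.56840947 -0.22679452]
264.0 ax -4.0 dy -0.001 dz 0.0057
266.0 ax -6.0 dy -0.0014 dz 0.0085
268.0 ax -8.0 dy -0.0017 dz 0.0113
270.0 ax -10.0 dy -0.0018 dz 0.0141
272.0 ax -12.0 dy -0.0019 dz 0.0169
274.0 ax -14.0 dy -0.0019 dz 0.0197
276.0 ax -16.0 dy -0.0017 dz 0.0226
278.0 ax -18.0 dy -0.0015 dz 0.0254
280.0 ax -20.0 dy -0.0012 dz 0.0282
282.0 ax -22.0 dy -0.0008 dz 0.031
284.0 ax -24.0 dy -0.0002 dz 0.0337
286.0 ax -26.0 dy 0.0004 dz 0.0365
288.0 ax -28.0 dy 0.0011 dz 0.0392
290.0 ax -30.0 dy 0.0019 dz 0.0419
292.0 ax -32.0 dy 0.0028 dz 0.0446
294.0 ax -34.0 dy 0.0038 dz 0.0472
```

The arm is being pushed round by its pin (345,380). I'll carry on and then creep.

```bash
python3 -m handwheel '[[-4,0,0,0,-0.001,0.0055,1],[-8,0,0,0,-0.0015,0.011,1],[-12,0,0,0,-0.002,0.017,1],[-16,0,0,0,-0.0015,0.0225,1],[-18,0,0,0,-0.0015,0.0255,1],[-18,0,0,0,-0.0015,0.0255,1]]'; python3 -m handwheel '[[-1,0,0,0,0.0,0.0015,1],[-2,0,0,0,0.0005,0.003,1],[-2,0,0,0,0.0005,0.003,1]]'; python3 - <<'E'
from h import *
for n in('scene',):
    p=bot.camera(n)
    im=cv2.cvtColor(p['frame'],cv2.COLOR_RGB2BGR); u=proj(p,[.62,-.2,.02]).astype(int)
    cv2.imwrite('pics/%s_%03d.png'%(n,p['shot']),cv2.resize(im[u[1]-50:u[1]+50,u[0]-65:u[0]+65],None,fx=6,fy=6,interpolation=2)); print(n,p['shot'])
    for r in bot.tip_of('swing_pin',p): print(r['conf'],ray(p,np.array(r['centre'])*[560,420],.038))
E
```

```text
time: 16.42
ee_pos: [0.5934, -0.2321, 0.0462]
tcp_rot: [73.4, 90.0, 81.6]
wrist_force: [0.3, 0.8, 0.2]
opening: 0.0
time: 16.8
ee_pos: [0.5963, -0.2312, 0.0463]
tcp_rot: [65.6, 90.0, 75.8]
wrist_force: [-0.8, -1.0, -0.8]
opening: 0.0002
scene 23
0.51 [ 0.61854995 -0.23047067  0.038     ]
```

View pics/scene_023.png

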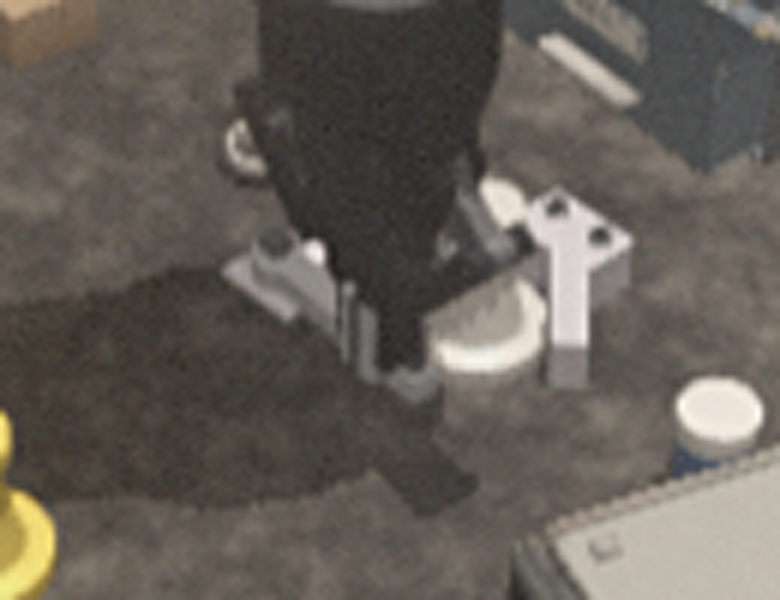

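```bash
for i in 1; do python3 -m handwheel '[[-1,0,0,0,0,0.001,1],[-1,0,0,0,0,0.0015,1],[-1,0,0,0,0,0.0015,1]]'; python3 -m handwheel '[[-1,0,0,0,0,0.001,1],[-1,0,0,0,0,0.0015,1],[-1,0,0,0,0,0.0015,1]]'; python3 -m handwheel '[[0,0,0,0,0,0.001,1],[0,0,0,0,0,0.001,1],[0,0,0,0,0,0.001,1]]'; done
```

```text
time: 17.27
ee_pos: [0.5978, -0.231, 0.0463]
tcp_rot: [-35.3, 90.0, -24.0]
wrist_force: [-0.1, -0.7, 0.3]
opening: -0.0
time: 17.65
ee_pos: [0.5992, -0.2306, 0.0463]
tcp_rot: [64.2, 90.0, 76.4]
wrist_force: [-0.2, -0.8, -0.0]
opening: 0.0001
time: 18.02
ee_pos: [0.6002, -0.2304, 0.0463]
tcp_rot: [26.2, 90.0, 38.4]
wrist_force: [-0.9, -0.8, 0.2]
opening: -0.0001
```

```bash
python3 -m handwheel '[[0,0,0,0,0,0.001,1],[0,0,0,0,0,0.001,1],[0,0,0,0,0,0.001,1]]'; python3 -m handwheel '[[-1,0,0,0,0,0.001,1],[-1,0,0,0,0,0.001,1],[-1,0,0,0,0,0.001,1]]'; python3 -m handwheel '[[0,0,0,0,0,0.001,1],[0,0,0,0,0,0.001,1],[0,0,0,0,0,0.001,1]]'
```

```text
time: 18.4
ee_pos: [0.6012, -0.2302, 0.0463]
tcp_rot: [5.5, 90.0, 17.7]
wrist_force: [0.4, -0.7, -0.6]
opening: 0.0
time: 18.77
ee_pos: [0.6022, -0.23, 0.0463]
tcp_rot: [-35.5, 90.0, -22.2]
wrist_force: [-1.4, -1.1, 0.5]
opening: 0.0003
time: 19.15
ee_pos: [0.6027, -0.2299, 0.0462]
tcp_rot: [177.4, 90.0, -169.4]
wrist_force: [-5.2, -1.9, 0.8]
opening: -0.0004
```

Contact: the force jumps and motion stops. One more small firming push, then I'll back off.

```bash
python3 -m handwheel '[[0,0,0,0,0,0.0007,1],[0,0,0,0,0,0.0007,1]]'; python3 -m handwheel '[[0,0,0,0,0,-0.004,1],[0,0,0,0,0,-0.012,1],[0,0,0,0,0,-0.03,1],[0,0,0,-0.02,0,-0.04,1],[0,0,0,-0.07,0,-0.06,1],[0,0,0,-0.13,0,-0.1,1],[0,0,0,-0.18,0,-0.16,1],[0,0,0,-0.2,0,-0.22,1],[0,0,0,-0.2,0.05,-0.28,1],[0,0,0,-0.2,0.1,-0.3,1],[0,0,0,-0.2,0.15,-0.3,1],[0,0,0,-0.2,0.2,-0.3,1],[0,0,0,-0.2,0.2,-0.3,1],[0,0,0,-0.2,0.2,-0.3,1]]'; python3 look.py
```

```text
time: 19.4
ee_pos: [0.603, -0.2299, 0.0462]
tcp_rot: [179.1, 89.9, -167.7]
wrist_force: [-7.3, -2.1, 2.6]
opening: 0.0001
time: 21.15
ee_pos: [0.2662, -0.1037, 0.2474]
tcp_rot: [-35.5, 89.8, -22.2]
wrist_force: [-0.5, -0.2, 0.2]
opening: -0.0004
top reducer 0.76 [ 0.4342 -0.2988  0.    ]
top reducer 0.57 [ 0.6519 -0.2121  0.    ]
top reducer 0.55 [ 0.4438 -0.2228  0.    ]
top swing_pin 0.61 [ 0.6147 -0.2227  0.038 ]
top jar 0.71 [ 0.6771 -0.3228  0.    ]
top ring 0.7 [ 0.6323 -0.0777  0.    ]
top ring 0.34 [ 0.4847 -0.4407  0.    ]
top flange 0.61 [ 0.4903 -0.439   0.    ]
top 24
foot [ 0.6476 -0.2141] -76.1
rim [ 0.6476 -0.2138] -75.0
scene reducer 0.87 [ 0.6488 -0.2156  0.    ]
scene reducer 0.79 [ 0.4287 -0.2986  0.    ]
scene reducer 0.74 [ 0.443  -0.2285  0.    ]
scene swing_pin 0.87 [ 0.6181 -0.2323  0.038 ]
scene jar 0.64 [ 0.6725 -0.3185  0.    ]
scene ring 0.56 [ 0.6191 -0.0864  0.    ]
scene flange 0.79 [ 0.4856 -0.4266  0.    ]
scene 25
```

View pics/top_024.png

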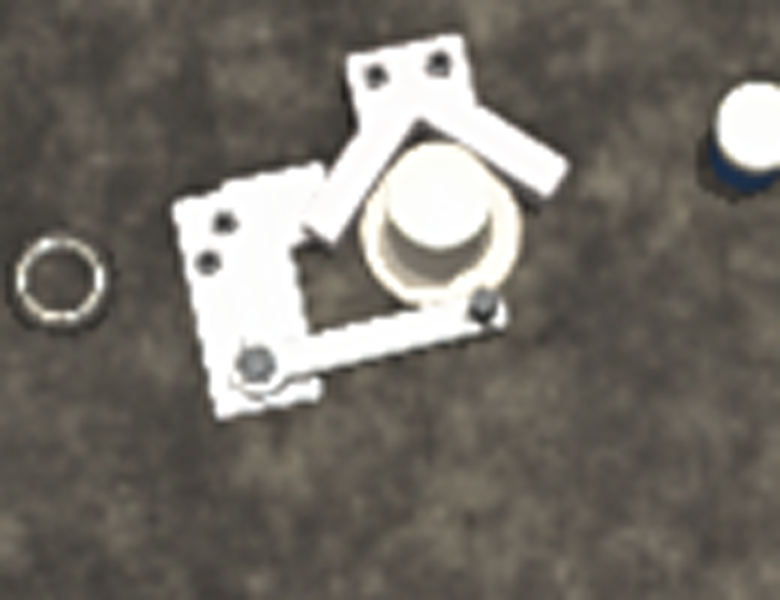

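View pics/scene_025.png

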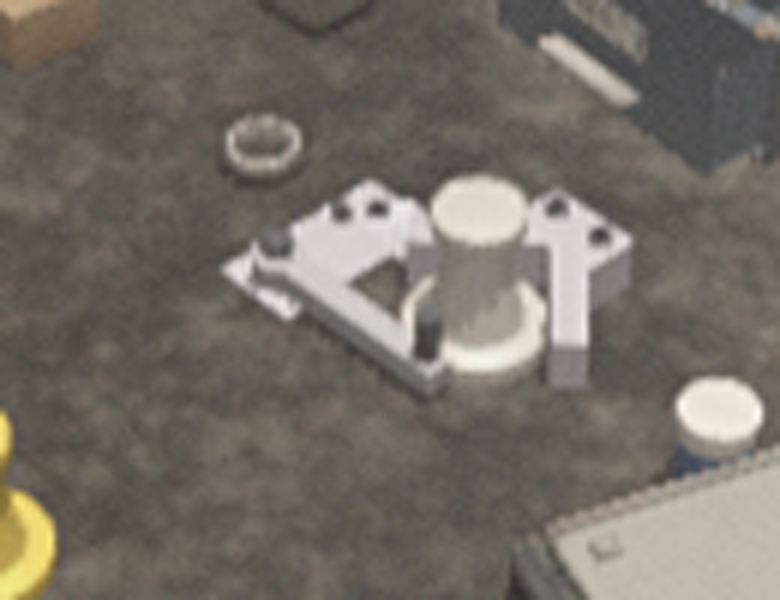

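The reducer sits in the V and the bar lies against its foot (about 440,300 in the top crop). The jar and ring have not moved, and the hand is well clear. Handing in.

```bash
python3 -c "
from workcell import bot
print(bot.job_done(), bot.get_obs()['time'])"
```

```text
the job is handed in; nothing more can be done
the job is handed in; nothing more can be done
```

The reducer is home in the V and the swing arm rests against its foot. I handed the job in just after 21 s, with the hand well clear.

**What I did:** I cradled the foot of the large white reducer between the half-open fingertips. I pushed it onto the V axis and then straight in. After that I swung the arm round by pushing its pin with the closed fingers. Nothing was gripped or lifted.

**Reducer:**
- **Force:** it rose to about 15 N with almost no further motion, and its direction needs both faces to be carrying load.
- **Position:** the final fit is about (0.6476, -0.2141), against a fitted home position of (0.646, -0.213). The 2 mm difference is about the camera calibration error. I could not see contact at the right-hand face directly because the block's own top edge and shadow hide it.

**Swing arm:** it stopped against the foot, with force rising from about 1 N to 7 N, and both pictures show the bar against the foot. The measured arm angle is about 1.6 rad, close to the expected 1.57.

**Bystanders:** the detected positions of the jar, ring and flange at the end differ from the start by no more than about 1 cm, within the detector's scatter. The ring and jar look unmoved in the before and after pictures. I checked the flange by detector position only. The detector also confused some objects along the way, for example reporting the flange as a second ring.

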